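# Hang the pink tape roll on its slanted peg

### The arm

A 6-joint arm with a two-finger parallel gripper is mounted at the origin on the work surface. World frame = base frame: x ahead of the robot, y to its left, z up, the work surface at z = 0. Lengths are in mm, angles in rad, forces in N, time in s.
With the tool pointing down it reaches from about 400 to 925 mm from the base axis. Payload 12.5 kg.
Tool frame: the origin (TCP) lies at the very end of the fingers, on their centre line; the grasp point (between the pads) lies grip_depth behind it (grip_depth is the distance from the TCP to the grasp point, in mm); z points along the fingers, y is the line along which they close (so a half turn about z gives the same grasp; the last joint's range is limited). The gripper opens to 95 mm and grips with 3 to 60 N. Pads are 20 mm wide; open, the fingers measure 119 mm over their backs; the gripper's body (75 mm by 180 mm) begins 59 mm behind the grasp point.
Start: joints at [1.024, 0.491, 1.559, -0, 1.092, -0.106], TCP at [266.651, 565.282, 214.661] pointing down, gripper open.
Joint ranges: [-3.1, 3.1], [-0.84, 2.19], [0.05, 2.79], [-1.13, 4.28], [0.06, 2.93], [-2.69, 2.69]. Speed limits (rad/s): [2.22, 2.22, 2.79, 3.14, 3.14, 3.14].

### API

Orientations are given as [roll, pitch, yaw] about the fixed x, y, z axes, in that order (R = Rz(yaw) Ry(pitch) Rx(roll)).
In Python, from cell import state, read_camera, job_done, grip_depth gives the robot as it stands.
- The arm moves only by the tool drive_tool, never from a script. Its argument "targets" is a list of rows, each an object with "jaw": the opening, from 0 (shut) to 1 (fully open); "travel": the shift along the tool's x, y, z in m, a list of three; "twist": the turn about the tool's z in rad. In form: [{"jaw": jaw, "travel": [tx, ty, tz], "twist": twist}, ...]. A call has 1 to 8 rows; each row is the pose to reach, as a shift and turn from the pose commanded when the call began, along the tool's axes at that moment; what a row does not reach only later rows make up. A row lasts 1/12 s, in which the tool goes at most 41.7 mm and 7.16 degrees, less where a joint would pass 70% of its speed; a pose out of reach is approached as far as the arm can. A call with a gripper value outside its range is refused whole. The fingers move at their own pace and stop on an object; the grip force is fixed at half the most. Time passes only in rows, so rows that repeat a pose let the fingers close. It gives the time, the measured TCP pose, the force, the opening and the grip force at its end, in the units of the state.
- state(): the state, without advancing time (a new reading comes with each control period).
- read_camera(name): name is "scene" or "top" or "wrist"; returns a dict with "frame" (400x640x3 uint8, red, green, blue), "fx", "fy", "cx", "cy" (pixels), "R" (3x3) and "t" (3): a world point X has camera coordinates R X + t. Camera axes: x right, y down, z forward; pixel columns grow to the right and rows downward; lengths in mm; the calibration is good to about 2 mm. A picture is of the moment at which its call begins. There is no depth.
- job_done(): hands the job in; it is judged then, once.
The state is a dict: "t": time; "joints": joint angles; "qvel": joint speeds; "tau": joint torques, N m; "eef_pos": TCP position; "tcp_rot": TCP orientation; "ft_force": force on the tool from outside, world axes, zero at the start; "moment": the same for the moment, N m; "opening": opening from 0.0 (shut) to 1.0 (fully open); "grip_force": force on a finger pad.
Only numpy, scipy, OpenCV 4.12 (cv2) and the standard library are available. Lean on these libraries where they do the work, as an engineer would, in place of code of your own. Each camera call takes 0.05 s, during which the arm holds its last target. There are 200 camera calls.

### The job

Tidy the dressing bench: pick up the medical tape roll with the pink core and hang it on the slanted peg of the pink stand. Hold it square to the peg and slide it on along the peg's line, right down until it lies against the pink disc at the peg's foot, then let go. Leave the rolls with the blue and green cores where they lie.

Things in the scene. Friction and masses are not known exactly. Their poses are not given: they have to be found in the camera images.
- pink_roll: Cream medical tape roll with a pink plastic core, lying flat on the bench: outer diameter 60 mm, open centre hole 40 mm through, 28 mm high, about 80 g, stiff. Origin at the centre of its underside; its z axis is the roll's own axis, pointing up. Nothing stands within 35 mm of its outside.
- blue_roll: Same size of tape roll with a blue core, lying on the bench; to be left alone. Origin and axes as for the pink roll.
- green_roll: Same size of tape roll with a green core, lying on the bench; to be left alone. Origin and axes as for the pink roll.
- pink_peg: Fixed steel peg, diameter 16, length 60 mm, round tip, leaning 35 degrees from vertical, roughly to the robot's right. Origin: its root, 100 mm above the bench, on the upper face of a pink stop disc (diameter 56 mm, square to the peg); z runs root to tip. Foot plate pink, 100 x 100 mm. A like stand in blue is 180+ mm to one side. The roll may not slide by itself; let go, it sags 12 mm sideways.
Not all that is in view belongs to the job. There is more than one size of the part that bears pink_peg; the job needs the larger. Leave any yellow look-alike of the pink_roll alone.

How it is judged:
By the outcome, as a careful person would: the job done as asked, in the order asked, and still so for the second after the job is handed in, with the robot touching nothing.
It also fails if it takes over 35 s, if anything falls off the work surface, if the arm or the gripper's body presses on something with over 40 N, if the wrist force passes 120 N, or if a joint passes its speed limit or range.

## Working session

There is one attempt and no reset: what is moved stays moved. The work goes in short steps, Python scripts to look and compute and a tool call to move; the robot and the scene stay as the last step left them, time stands still between calls to the robot, and variables do not carry over. Pictures are saved under pics/ and viewed, at most 12 in all, crops included, and the job is handed in when it is done.

Besides the shell and the picture viewer there is one more tool, called after "Call:" as name(argument=value, ...), one argument or row to a line, values as JSON. drive_tool: Moves the arm, as the interface text tells. Its arguments: {"type":"object","properties":{"targets":{"type":"array"}},"required":["targets"]}

```bash
ls; mkdir -p pics
python3 - <<'E'
from cell import *
import cv2,numpy as np
print(state(),grip_depth)
ims=[]
for n in("scene","top","wrist"):
    c=read_camera(n); cv2.imwrite(f"pics/{n}0.png",c["frame"][:,:,::-1]); print(n,c["fx"],c["fy"],c["cx"],c["cy"],c["R"],c["t"])
E
```

```text
pics
{'t': 0.0, 'joints': array([ 1.02436122e+00,  4.91514043e-01,  1.55944976e+00, -4.23150846e-06,
        1.09170203e+00, -1.05595805e-01]), 'qvel': array([-2.57988906e-04,  7.49213133e-05,  7.24931050e-04, -9.28405356e-04,
       -1.88896927e-03, -6.82714245e-04]), 'tau': array([ 5.69244839e-04, -6.12635565e+01, -2.58194089e+01,  6.92756195e-02,
        4.81048494e-02, -7.45157809e-05]), 'eef_pos': array([266.53631658, 565.04548738, 214.0899219 ]), 'tcp_rot': array([-3.14052506e+00, -1.09380303e-04,  2.70075525e+00]), 'ft_force': array([ 0.25325551,  0.37762578, -0.23152097]), 'moment': array([ 0.03764605, -0.02296866,  0.01136968]), 'grip_force': 0.0, 'opening': 0.997302797269587} 18.8
scene 486.1160197467707 486.1160197467707 318.3178532277832 204.84112375128865 [[-0.79891725  0.60142874  0.0038332 ]
 [ 0.43916542  0.58770311 -0.67951364]
 [-0.41093181 -0.54119176 -0.73365286]] [ 394.64961995 -174.7362185  1143.92482452]
top 438.85009707566064 438.85009707566064 309.42771221934277 201.60006183377197 [[-0.02300646 -0.99957979 -0.01763378]
 [-0.99443651  0.02469457 -0.10240214]
 [ 0.10279457  0.01517977 -0.99458677]] [ 11.84141386 527.25608132 793.66097069]
wrist 291.53863174563236 291.53863174563236 323.32778328869995 196.29969373213746 [[ 0.42670009  0.90439207 -0.00142005]
 [ 0.87596897 -0.41289825  0.24938604]
 [ 0.22495643 -0.10765697 -0.96840311]] [-624.04834148  -28.76915673  390.95984373]
```

View pics/scene0.png

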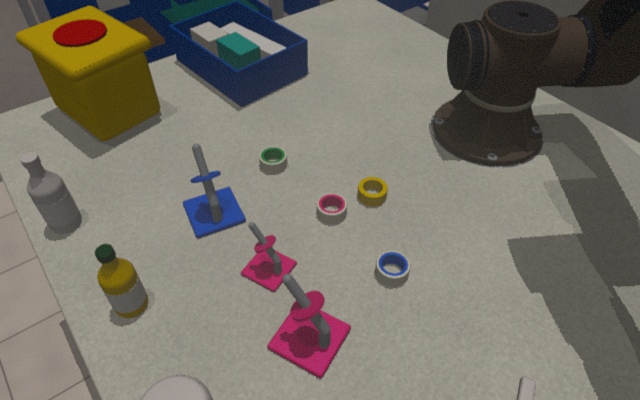

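View pics/top0.png

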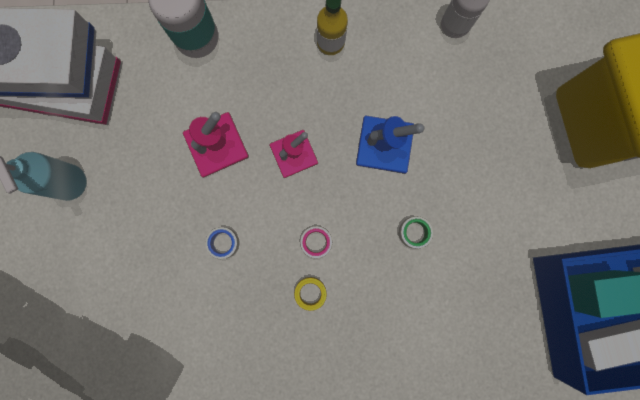

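The scene view shows the pink roll at (332,207) and the larger pink stand with its plate at (310,338), disc at (308,305) and tip at (289,280). In the top view the roll is at (316,242), and the large stand's plate is at (215,144) with its tip near (214,117). The yellow ring and the small pink stand are decoys. I'll make enlarged crops of the peg next.

```bash
cat > h.py <<'E'
import numpy as np,cv2
from cell import *
def ray(c,u,v):
    d=np.linalg.inv(c["R"])@np.array([(u-c["cx"])/c["fx"],(v-c["cy"])/c["fy"],1]); return -c["R"].T@c["t"],d
def onz(c,u,v,z):
    o,d=ray(c,u,v); return o+d*(z-o[2])/d[2]
def proj(c,X):
    p=c["R"]@np.array(X,float)+c["t"]; return np.array([c["fx"]*p[0]/p[2]+c["cx"],c["fy"]*p[1]/p[2]+c["cy"]])
def tri(c1,p1,c2,p2):
    P=[np.array([[c["fx"],0,c["cx"]],[0,c["fy"],c["cy"]],[0,0,1]])@np.c_[c["R"],c["t"]] for c in(c1,c2)]
    X=cv2.triangulatePoints(P[0],P[1],np.array(p1,float),np.array(p2,float)); return (X[:3]/X[3]).ravel()
def pink(f):
    h=cv2.cvtColor(f,cv2.COLOR_RGB2HSV); return cv2.inRange(h,(160,90,60),(179,255,255))
E
python3 - <<'E'
from h import *
out=[]
for n,(x,y) in(("top",(170,90)),("scene",(255,260))):
    c=read_camera(n); f=c["frame"]
    cr=f[y:y+115,x:x+95]; out.append(cv2.resize(cr,None,fx=4,fy=4,interpolation=cv2.INTER_CUBIC))
    cs,hi=cv2.findContours(pink(f),cv2.RETR_EXTERNAL,cv2.CHAIN_APPROX_NONE)
    for k in cs:
        if cv2.contourArea(k)>60:
            (u,v),(w,hh),a=cv2.fitEllipse(k); m=k.reshape(-1,2); print(n,cv2.contourArea(k),(u,v),(w,hh),onz(c,u,v,28),onz(c,u,v,0))
cv2.imwrite("pics/crop.png",np.hstack(out)[:,:,::-1])
E
```

```text
top 543.0 (315.7276306152344, 241.88858032226562) (26.316390991210938, 26.358362197875977) [452.08274421 -10.71607821  28.        ] [452.39419228 -10.62971818   0.        ]
top 1219.5 (293.1171875, 154.18560791015625) (41.40299606323242, 43.55665969848633) [618.17058725  27.97760075  28.        ] [624.18416305  29.39239215   0.        ]
top 2391.5 (214.9713897705078, 144.5142822265625) (57.953372955322266, 59.14613723754883) [640.84114024 176.26321034  28.        ] [647.63304146 182.76894321   0.        ]
top 342.0 (113.45318603515625, 136.8182373046875) (47.97346115112305, 56.56767272949219) [661.14340028 371.14236377  28.        ] [668.63231867 384.33868762   0.        ]
scene 3735.5 (309.4438781738281, 335.6598815917969) (69.26554107666016, 77.40826416015625) [652.40381651 187.38341467  28.        ] [643.90643627 175.3470338    0.        ]
scene 1272.5 (267.0654296875, 264.5653991699219) (43.23396682739258, 49.749752044677734) [631.57941995  34.43480355  28.        ] [622.23820895  16.20075237   0.        ]
scene 355.5 (331.4447021484375, 203.33062744140625) (17.86943244934082, 25.476163864135742) [452.22509597 -13.22860823  28.        ] [435.61622193 -33.39404087   0.        ]
```

View pics/crop.png

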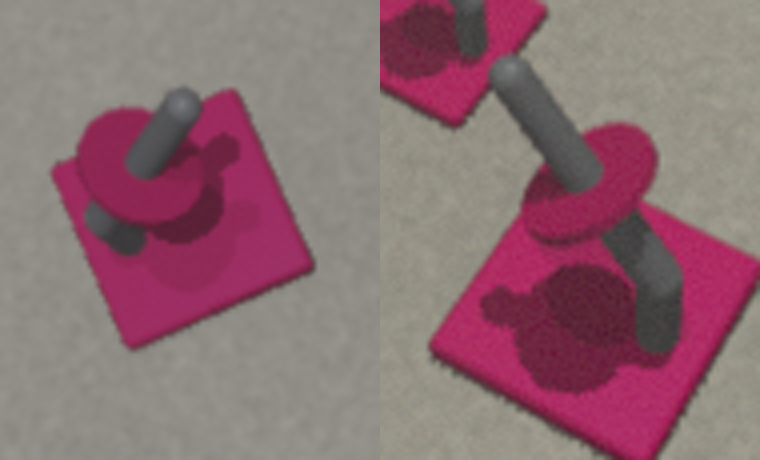

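The crops show the large peg. Top view: tip sphere about (215.5,115.5), disc centre (205.5,131.3). Scene view: tip about (287.5,277.5), disc centre (307.5,305.7).

Run:
```python
from h import *
t=read_camera("top");s=read_camera("scene")
T=tri(t,(215.5,115.5),s,(287.5,277.5)); D=tri(t,(205.5,131.3),s,(307.5,305.7)); print(T,D)
a=T-D;print(np.linalg.norm(a),np.degrees(np.arccos(a[2]/np.linalg.norm(a))),np.degrees(np.arctan2(a[1],a[0])))
print(onz(t,205.5,131.3,99),onz(s,307.5,305.7,99),onz(t,215.5,115.5,142.6),onz(s,287.5,277.5,142.6))
q=state();print(q["tcp_rot"])
```

```text
[660.33493309 147.78244001 146.78893356] [647.6993636  176.87176365  97.51410886]
58.599101662617635 32.76681570834432 -66.521253345676
[647.53069371 176.30471334  99.        ] [648.0258023  177.77120956  99.        ] [661.68106221 148.72012527 142.6       ] [658.82818868 145.34593484 142.6       ]
[-3.14139162e+00 -8.45862187e-06  2.70083766e+00]
```

Call:
drive_tool(
  targets=[
    {"jaw":1,"travel":[-0.207,-0.221,0.032],"twist":0.72},
    {"jaw":1,"travel":[-0.207,-0.221,0.032],"twist":0.72},
    {"jaw":1,"travel":[-0.207,-0.221,0.032],"twist":0.72},
    {"jaw":1,"travel":[-0.207,-0.221,0.032],"twist":0.72},
    {"jaw":1,"travel":[-0.207,-0.221,0.032],"twist":0.72},
    {"jaw":1,"travel":[-0.207,-0.221,0.032],"twist":0.72},
    {"jaw":1,"travel":[-0.207,-0.221,0.032],"twist":0.72},
    {"jaw":1,"travel":[-0.207,-0.221,0.032],"twist":0.72},
  ],
)

```text
t: 1.02
eef_pos: [360.0, 273.3, 182.3]
tcp_rot: [-3.141, 0.001, 1.978]
ft_force: [-0.4, 0.8, 0.2]
opening: 1.002
grip_force: 0.0
```

Call:
drive_tool(
  targets=[
    {"jaw":1,"travel":[-0.298,-0.028,0.052],"twist":0},
    {"jaw":1,"travel":[-0.298,-0.028,0.052],"twist":0},
    {"jaw":1,"travel":[-0.298,-0.028,0.052],"twist":0},
    {"jaw":1,"travel":[-0.298,-0.028,0.052],"twist":0},
    {"jaw":1,"travel":[-0.298,-0.028,0.052],"twist":0},
    {"jaw":1,"travel":[-0.298,-0.028,0.052],"twist":0},
    {"jaw":1,"travel":[-0.298,-0.028,0.052],"twist":0},
    {"jaw":1,"travel":[-0.298,-0.028,0.052],"twist":0},
  ],
)

```text
t: 1.68
eef_pos: [454.0, -11.5, 130.0]
tcp_rot: [3.141, 0.001, 1.978]
ft_force: [-0.1, -0.1, -1.2]
opening: 0.997
grip_force: 0.0
```

Run:
```python
from h import *
c=read_camera("wrist");q=state();print(q["eef_pos"],q["tcp_rot"])
cv2.imwrite("pics/w1.png",c["frame"][:,:,::-1])
for k in cv2.findContours(pink(c["frame"]),cv2.RETR_EXTERNAL,cv2.CHAIN_APPROX_NONE)[0]:
    if cv2.contourArea(k)>200:
        (u,v),wh,a=cv2.fitEllipse(cv2.convexHull(k)); print(cv2.contourArea(k),u,v,wh,onz(c,u,v,28))
```

```text
[453.98022648 -11.2065302  129.88443222] [3.14156133e+00 2.77503903e-04 1.97685700e+00]
3164.5 480.5596618652344 213.468017578125 (69.5528793334961, 97.05970764160156) [602.93146727  32.56486807  28.        ]
2004.5 321.9317626953125 194.40676879882812 (50.52312469482422, 52.09157180786133) [452.34692085 -11.30281909  28.        ]
10241.5 588.39306640625 86.16199493408203 (129.70809936523438, 152.8671417236328) [629.07669028 171.86088297  28.        ]
```

View pics/w1.png

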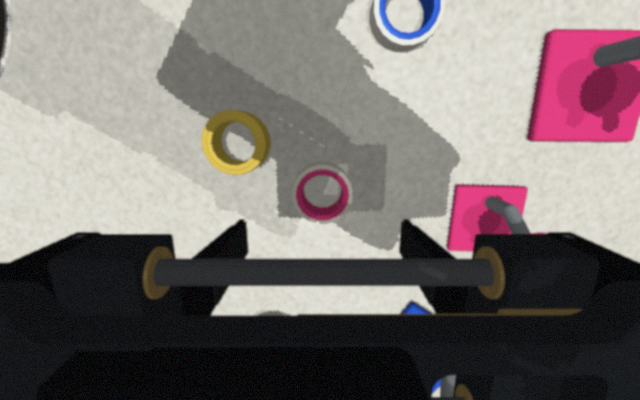

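The wrist view puts the pink roll at (322,194), which gives (452.3,-11.3). That agrees with the earlier estimate, so I'll descend and grasp.

Call:
drive_tool(
  targets=[
    {"jaw":1,"travel":[0.0007,-0.0015,0.04],"twist":0},
    {"jaw":1,"travel":[0.0007,-0.0015,0.08],"twist":0},
    {"jaw":1,"travel":[0.0007,-0.0015,0.11],"twist":0},
    {"jaw":1,"travel":[0.0007,-0.0015,0.125],"twist":0},
    {"jaw":1,"travel":[0.0007,-0.0015,0.125],"twist":0},
    {"jaw":0.4,"travel":[0.0007,-0.0015,0.125],"twist":0},
    {"jaw":0.4,"travel":[0.0007,-0.0015,0.125],"twist":0},
    {"jaw":0.4,"travel":[0.0007,-0.0015,0.125],"twist":0},
  ],
)

```text
t: 2.4
eef_pos: [451.7, -7.1, 6.9]
tcp_rot: [3.14, 0.001, 1.981]
ft_force: [0.4, -0.6, 0.4]
opening: 0.848
grip_force: 0.0
```

Call:
drive_tool(
  targets=[
    {"jaw":0.2,"travel":[0,0,0],"twist":0},
    {"jaw":0.2,"travel":[0,0,0],"twist":0},
    {"jaw":0.2,"travel":[0,0,0],"twist":0},
    {"jaw":0.2,"travel":[0,0,0],"twist":0},
    {"jaw":0.2,"travel":[0,0,0],"twist":0},
  ],
)

```text
t: 2.82
eef_pos: [451.3, -7.3, 6.2]
tcp_rot: [3.141, 0.0, 1.981]
ft_force: [-0.6, 1.4, 8.6]
opening: 0.63
grip_force: 30.0
```

Call:
drive_tool(
  targets=[
    {"jaw":0.2,"travel":[0,0,-0.04],"twist":0},
    {"jaw":0.2,"travel":[0,0,-0.08],"twist":0},
    {"jaw":0.2,"travel":[0,0,-0.12],"twist":0},
    {"jaw":0.2,"travel":[0,0,-0.16],"twist":0},
    {"jaw":0.2,"travel":[0,0,-0.19],"twist":0},
    {"jaw":0.2,"travel":[0,0,-0.19],"twist":0},
    {"jaw":0.2,"travel":[0,0,-0.19],"twist":0},
  ],
)

```text
t: 3.4
eef_pos: [451.3, -7.4, 196.9]
tcp_rot: [3.139, 0.002, 1.981]
ft_force: [-0.5, -0.5, -1.7]
opening: 0.625
grip_force: 30.0
```

Run:
```python
from h import *
c=read_camera("wrist");q=state();print(q["eef_pos"],q["tcp_rot"],q["ft_force"],q["grip_force"],q["opening"])
f=c["frame"].copy()
p=q["eef_pos"]
for dz in(0,18.8): 
    u=proj(c,p+[0,0,dz]); print(u); cv2.circle(f,tuple(int(x) for x in u),3,(0,255,0),1)
cv2.imwrite("pics/w2.png",f[:,:,::-1])
s=read_camera("scene");u=proj(s,p);print(u);x,y=int(u[0]),int(u[1])
cv2.imwrite("pics/s2.png",cv2.resize(s["frame"][max(0,y-70):y+70,x-90:x+90],None,fx=4,fy=4)[:,:,::-1])
```

```text
[450.67069713  -7.30757418 195.50857731] [3.14112019e+00 2.11961516e-04 1.98070923e+00] [-0.0984321  -0.63644028 -1.4199867 ] 29.99971032142639 0.6274616755913971
[322.7895301  234.18751365]
[322.84133417 246.65839966]
[336.68582382 137.21936781]
```

View pics/w2.png

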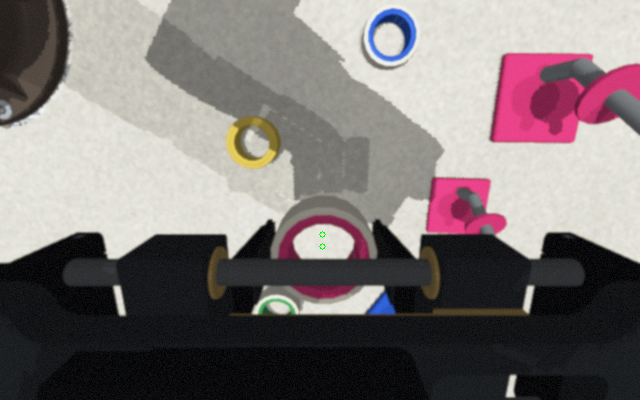

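The wrist view shows the pink roll firmly held at (324,250). It is level, with its centre about 4 mm from the TCP along tool −x. The interface can't tilt the tool, so I'll pivot the roll in the fingers by pressing its rim on the peg tip, then slide it on along the peg's line.

Call:
drive_tool(
  targets=[
    {"jaw":0.2,"travel":[0.006,0.036,0],"twist":0},
    {"jaw":0.2,"travel":[0.012,0.073,0],"twist":0},
    {"jaw":0.2,"travel":[0.018,0.11,0],"twist":0},
    {"jaw":0.2,"travel":[0.024,0.15,0],"twist":0},
    {"jaw":0.2,"travel":[0.03,0.188,0],"twist":0},
    {"jaw":0.2,"travel":[0.035,0.224,0],"twist":0},
    {"jaw":0.2,"travel":[0.039,0.2544,0],"twist":0},
    {"jaw":0.2,"travel":[0.039,0.2544,0],"twist":0},
  ],
)

```text
t: 4.17
eef_pos: [671.5, 132.4, 191.8]
tcp_rot: [-3.139, -0.001, 1.982]
ft_force: [0.5, -0.6, -1.8]
opening: 0.628
grip_force: 30.0
```

Call:
drive_tool(
  targets=[
    {"jaw":0.2,"travel":[0,0,0],"twist":0},
    {"jaw":0.2,"travel":[0,0,0],"twist":0},
    {"jaw":0.2,"travel":[0,0,0],"twist":0},
  ],
)

```text
t: 4.42
eef_pos: [667.9, 129.3, 194.6]
tcp_rot: [-3.14, -0.001, 1.98]
ft_force: [-0.2, -1.0, -0.2]
opening: 0.626
grip_force: 30.0
```

Run:
```python
from h import *
c=read_camera("wrist");q=state();print(q["eef_pos"],q["tcp_rot"],q["ft_force"],q["grip_force"],q["opening"])
f=c["frame"].copy()
print(proj(c,[660,149.3,142.6]),proj(c,[647.7,177,100]))
cv2.imwrite("pics/w3.png",f[:,:,::-1])
```

```text
[668.04766843 129.23601656 195.12867829] [-3.14043151e+00 -4.10879179e-04  1.98015584e+00] [-0.05759539 -0.01597016 -1.54947114] 29.99945232644677 0.6294709680479057
[324.63447719 184.50230355] [324.25703088 141.45840238]
```

View pics/w3.png

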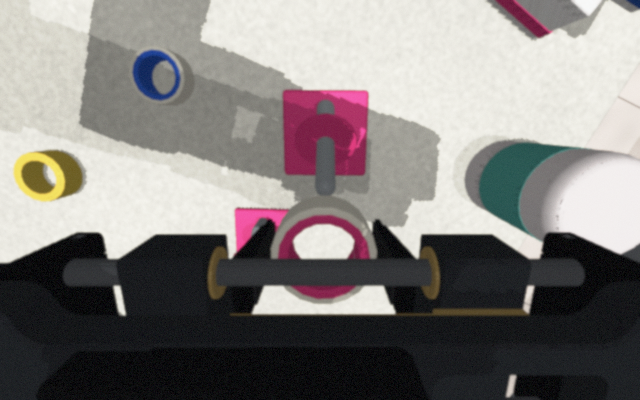

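The wrist view shows the peg in line with the gripper: root (324,142), tip about (325,185), roll centred at x≈325. I'll lower the roll's rim onto the tip and roll it over.

Call:
drive_tool(
  targets=[
    {"jaw":0.2,"travel":[0,0,0.02],"twist":0},
    {"jaw":0.2,"travel":[0,0,0.034],"twist":0},
    {"jaw":0.2,"travel":[0,0,0.034],"twist":0},
    {"jaw":0.2,"travel":[0,0,0.038],"twist":0},
    {"jaw":0.2,"travel":[-0.002,0,0.041],"twist":0},
    {"jaw":0.2,"travel":[-0.004,0,0.044],"twist":0},
    {"jaw":0.2,"travel":[-0.0055,0,0.046],"twist":0},
    {"jaw":0.2,"travel":[-0.0063,0,0.0475],"twist":0},
  ],
)

```text
t: 5.13
eef_pos: [672.7, 124.1, 150.3]
tcp_rot: [3.137, 0.001, 1.98]
ft_force: [1.8, 2.1, 6.4]
opening: 0.622
grip_force: 30.0
```

Run:
```python
from h import *
c=read_camera("wrist");q=state();print(q["eef_pos"],q["tcp_rot"],q["ft_force"],q["grip_force"],q["opening"])
f=c["frame"].copy()
s=read_camera("scene");u=proj(s,q["eef_pos"]);x,y=int(u[0]),int(u[1])
a=cv2.resize(f[150:330,225:425],None,fx=2,fy=2); b=cv2.resize(s["frame"][y-60:y+60,x-65:x+65],(390,360))
cv2.imwrite("pics/w4.png",np.hstack([a,b])[:,:,::-1])
```

```text
[672.76417476 123.95556981 150.04452448] [3.13690906e+00 1.03320821e-03 1.98025399e+00] [1.66304918e+00 5.66717920e-04 5.89005106e+00] 29.989842167124152 0.6251340486544018
```

View pics/w4.png

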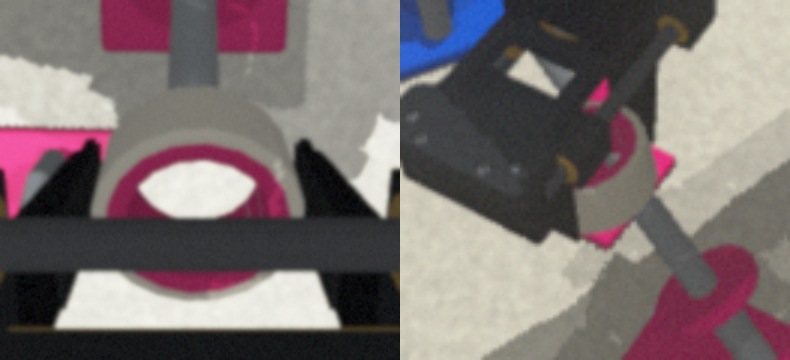

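The roll is pivoting as planned: more of its outer wall shows, at roughly 15–20°, with a force of only 6 N. I'll finish the pivot.

Call:
drive_tool(
  targets=[
    {"jaw":0.2,"travel":[-0.001,0,0.003],"twist":0},
    {"jaw":0.2,"travel":[-0.002,0,0.006],"twist":0},
    {"jaw":0.2,"travel":[-0.003,0,0.009],"twist":0},
    {"jaw":0.2,"travel":[-0.0035,0,0.0105],"twist":0},
    {"jaw":0.2,"travel":[-0.0035,0,0.0105],"twist":0},
  ],
)

```text
t: 5.65
eef_pos: [674.2, 120.6, 139.9]
tcp_rot: [3.137, 0.001, 1.98]
ft_force: [2.2, 0.2, 6.4]
opening: 0.612
grip_force: 30.0
```

Run:
```python
from h import *
c=read_camera("wrist");q=state();print(q["eef_pos"],q["tcp_rot"],q["ft_force"],q["grip_force"],q["opening"])
f=c["frame"].copy()
s=read_camera("scene");u=proj(s,q["eef_pos"]);x,y=int(u[0]),int(u[1])
a=cv2.resize(f[150:330,225:425],None,fx=2,fy=2); b=cv2.resize(s["frame"][y-60:y+60,x-65:x+65],(390,360))
cv2.imwrite("pics/w5.png",np.hstack([a,b])[:,:,::-1])
```

```text
[674.18715093 120.59426671 139.94988065] [3.13684504e+00 1.52336792e-03 1.98035289e+00] [ 2.0762821  -1.04649945  5.24154655] 30.00138826602779 0.6127687743726439
```

View pics/w5.png

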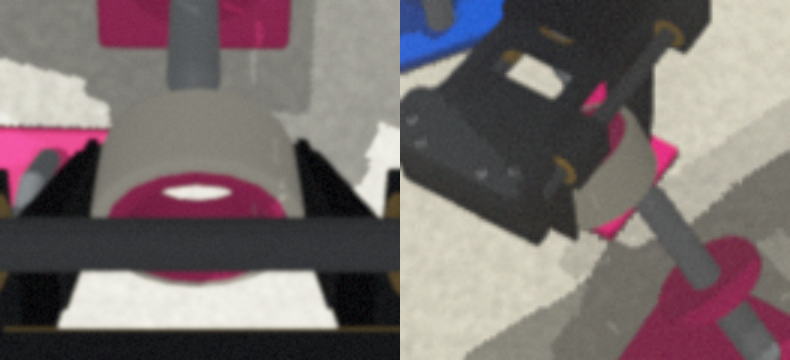

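The roll is tilted about 30°, nearly matching the peg. I'll press slightly more, then lift clear.

Call:
drive_tool(
  targets=[
    {"jaw":0.2,"travel":[-0.0005,0,0.002],"twist":0},
    {"jaw":0.2,"travel":[-0.001,0,0.004],"twist":0},
    {"jaw":0.2,"travel":[-0.001,0,0.004],"twist":0},
    {"jaw":0.2,"travel":[-0.001,0,-0.016],"twist":0},
    {"jaw":0.2,"travel":[0.0,0,-0.036],"twist":0},
    {"jaw":0.2,"travel":[0.0,0,-0.041],"twist":0},
    {"jaw":0.2,"travel":[0.0,0,-0.041],"twist":0},
    {"jaw":0.2,"travel":[0.0,0,-0.041],"twist":0},
  ],
)

```text
t: 6.42
eef_pos: [672.6, 120.7, 178.5]
tcp_rot: [3.141, 0.0, 1.981]
ft_force: [0.2, -0.5, -2.0]
opening: 0.61
grip_force: 30.0
```

Run:
```python
from h import *
c=read_camera("wrist");q=state();p=q["eef_pos"];print(p,q["tcp_rot"],q["ft_force"],q["grip_force"],q["opening"])
y=q["tcp_rot"][2]; X=np.array([np.cos(y),np.sin(y),0]);Y=np.array([np.sin(y),-np.cos(y),0])
r=np.array([647.7,177,100]); th=np.radians(35); a=-X*np.sin(th)+np.array([0,0,np.cos(th)])
for s in(95,14):
    C=r+s*a; T=C+1.4*X-[0,0,8.8]; d=T-p; print(s,T,d@X,d@Y,-d[2])
# predicted outline of roll at present (35 deg) in wrist image
f=c["frame"].copy();C=p-1.4*X+[0,0,8.8]; e=np.cross(a,Y)
for h in(-14,14):
  for R in((30,20) if h>0 else (30,)):
    P=np.array([proj(c,C+h*a+R*(np.cos(t)*e+np.sin(t)*Y)) for t in np.linspace(0,6.28,60)]); cv2.polylines(f,[P.astype(int)],True,(0,255,0),1)
cv2.imwrite("pics/w6.png",cv2.resize(f[110:330,205:445],None,fx=2.5,fy=2.5)[:,:,::-1])
```

```text
[672.33078305 120.70649523 177.80165182] [-3.14076191e+00 -3.40833805e-04  1.98071904e+00] [-0.56867237 -0.54845623 -1.97123475] 29.999546201579506 0.6102998941779114
95 [668.85831099 128.30863889 169.01944421] 8.356232037433754 -0.15503688647018965 8.78220761218384
14 [650.34233783 170.91922041 102.66812862] 54.8159233818685 -0.1550368864701781 75.13352319959218
```

View pics/w6.png

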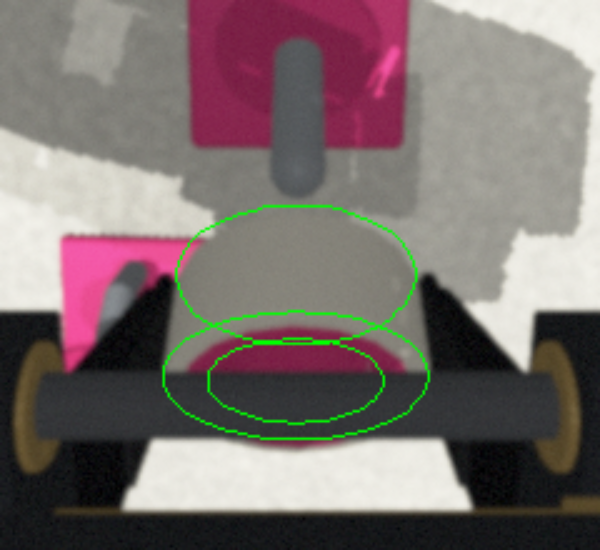

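The predicted 35° outline matches the roll closely, centred on x≈297 in the crop with the peg at 298. I'll now slide it along the peg's line.

Call:
drive_tool(
  targets=[
    {"jaw":0.2,"travel":[0.0084,0,0.0088],"twist":0},
    {"jaw":0.2,"travel":[0.0084,0,0.0088],"twist":0},
    {"jaw":0.2,"travel":[0.0084,0,0.0088],"twist":0},
    {"jaw":0.2,"travel":[0.0141,0,0.017],"twist":0},
    {"jaw":0.2,"travel":[0.0198,0,0.0252],"twist":0},
    {"jaw":0.2,"travel":[0.0256,0,0.0334],"twist":0},
    {"jaw":0.2,"travel":[0.0313,0,0.0416],"twist":0},
    {"jaw":0.2,"travel":[0.037,0,0.0498],"twist":0},
  ],
)

```text
t: 7.13
eef_pos: [657.5, 155.5, 127.7]
tcp_rot: [-3.141, -0.0, 1.981]
ft_force: [-0.0, -0.1, -0.6]
opening: 0.612
grip_force: 30.0
```

Call:
drive_tool(
  targets=[
    {"jaw":0.2,"travel":[0,0,0],"twist":0},
    {"jaw":0.2,"travel":[0.003,0,0.0043],"twist":0},
    {"jaw":0.2,"travel":[0.006,0,0.0086],"twist":0},
    {"jaw":0.2,"travel":[0.009,0,0.0129],"twist":0},
    {"jaw":0.2,"travel":[0.012,0,0.0171],"twist":0},
    {"jaw":0.2,"travel":[0.0145,0,0.0207],"twist":0},
    {"jaw":0.2,"travel":[0.0145,0,0.0207],"twist":0},
  ],
)

```text
t: 7.72
eef_pos: [651.7, 168.5, 107.3]
tcp_rot: [-3.141, -0.0, 1.981]
ft_force: [-0.8, -0.4, -0.9]
opening: 0.612
grip_force: 30.0
```

Run:
```python
from h import *
q=state();p=q["eef_pos"];print(p,q["tcp_rot"],q["ft_force"],q["grip_force"],q["opening"])
y=q["tcp_rot"][2]; X=np.array([np.cos(y),np.sin(y),0])
d=np.array([650.3,170.9,102.7])-p; print(d@X,-d[2])
```

```text
[651.70118453 168.49053243 107.34210222] [-3.14068875e+00 -3.61947456e-04  1.98106991e+00] [-0.78038187 -0.41686358 -0.93572698] 29.999726811838627 0.6121237870310312
2.7683868096265885 4.642102224340135
```

No contact yet, so I'll press down gently along the peg's line until the disc pushes back.

Call:
drive_tool(
  targets=[
    {"jaw":0.2,"travel":[0.0014,0,0.002],"twist":0},
    {"jaw":0.2,"travel":[0.0028,0,0.004],"twist":0},
    {"jaw":0.2,"travel":[0.0042,0,0.006],"twist":0},
    {"jaw":0.2,"travel":[0.0042,0,0.006],"twist":0},
  ],
)

```text
t: 8.05
eef_pos: [650.9, 171.6, 102.6]
tcp_rot: [3.141, 0.001, 1.981]
ft_force: [0.0, -2.8, 1.0]
opening: 0.61
grip_force: 30.0
```

Call:
drive_tool(
  targets=[
    {"jaw":0.2,"travel":[0.001,0,0.0015],"twist":0},
    {"jaw":0.2,"travel":[0.002,0,0.003],"twist":0},
    {"jaw":0.2,"travel":[0.002,0,0.003],"twist":0},
  ],
)

```text
t: 8.3
eef_pos: [650.5, 172.6, 100.7]
tcp_rot: [3.14, 0.002, 1.981]
ft_force: [-2.8, -9.1, 10.9]
opening: 0.613
grip_force: 30.0
```

Run:
```python
from h import *
c=read_camera("wrist");q=state();p=q["eef_pos"];print(p,q["ft_force"],q["moment"])
f=c["frame"]
s=read_camera("scene");u=proj(s,p);x,y=int(u[0]),int(u[1])
a=cv2.resize(f[110:310,225:425],(400,400)); b=cv2.resize(s["frame"][y-60:y+60,x-60:x+60],(400,400))
cv2.imwrite("pics/w7.png",np.hstack([a,b])[:,:,::-1])
```

```text
[650.47840409 172.54785243 100.73496881] [-1.73382094 -8.38378222 10.75016029] [-1.46207652  0.33117725 -0.04627834]
```

View pics/w7.png

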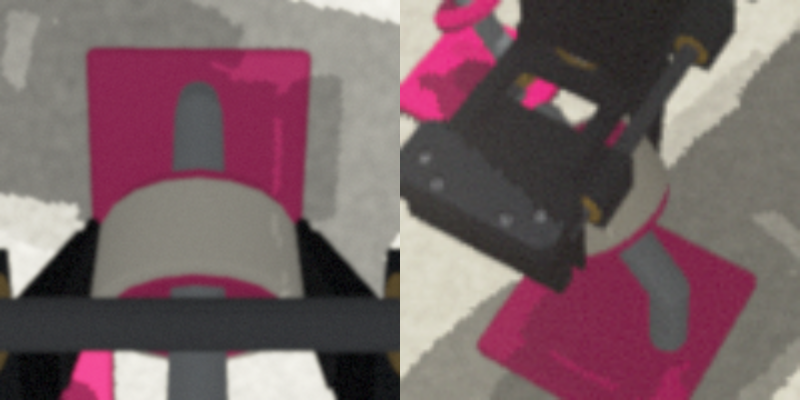

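The pictures show the roll on the peg, peg visible through its core, with only a thin pink disc edge below it and about 13 N of reaction along the peg. I'll release and back straight up.

Call:
drive_tool(
  targets=[
    {"jaw":0.2,"travel":[0.0006,0,0.001],"twist":0},
    {"jaw":0.2,"travel":[0.0006,0,0.001],"twist":0},
    {"jaw":0.75,"travel":[0.0006,0,0.001],"twist":0},
    {"jaw":1,"travel":[0.0,0,0],"twist":0},
    {"jaw":1,"travel":[0.0,0,0],"twist":0},
    {"jaw":1,"travel":[0.0,0,0],"twist":0},
    {"jaw":1,"travel":[0.0,0,0],"twist":0},
    {"jaw":1,"travel":[0,0,0],"twist":0},
  ],
)

```text
t: 9.07
eef_pos: [649.6, 173.9, 98.9]
tcp_rot: [-3.141, -0.0, 1.981]
ft_force: [-0.8, -0.4, -0.2]
opening: 0.965
grip_force: 0.0
```

Call:
drive_tool(
  targets=[
    {"jaw":1,"travel":[0,0,-0.02],"twist":0},
    {"jaw":1,"travel":[0,0,-0.05],"twist":0},
    {"jaw":1,"travel":[0,0,-0.085],"twist":0},
    {"jaw":1,"travel":[0,0,-0.12],"twist":0},
    {"jaw":1,"travel":[-0.04,0,-0.12],"twist":0},
    {"jaw":1,"travel":[-0.08,0,-0.12],"twist":0},
    {"jaw":1,"travel":[-0.08,0,-0.12],"twist":0},
    {"jaw":1,"travel":[-0.08,0,-0.12],"twist":0},
  ],
)

```text
t: 9.73
eef_pos: [682.0, 98.7, 218.8]
tcp_rot: [-3.141, -0.0, 1.978]
ft_force: [0.7, 0.6, 0.6]
opening: 0.998
grip_force: 0.0
```

Run:
```python
from h import *
c=read_camera("wrist");q=state();p=q["eef_pos"];print(q["t"],p,q["ft_force"])
s=read_camera("scene");u=proj(s,[650,172,110]);x,y=int(u[0]),int(u[1])
u=proj(c,[650,172,110]);X,Y=int(u[0]),int(u[1]);print(X,Y);Y=max(Y,80)
a=cv2.resize(c["frame"][Y-80:Y+80,X-80:X+80],(400,400)); b=cv2.resize(s["frame"][y-50:y+50,x-50:x+50],(400,400))
cv2.imwrite("pics/w8.png",np.hstack([a,b])[:,:,::-1])
```

```text
9.7833 [681.52863145  99.87843243 218.71221318] [-1.0014314   0.65669955 -0.06621452]
323 109
```

View pics/w8.png

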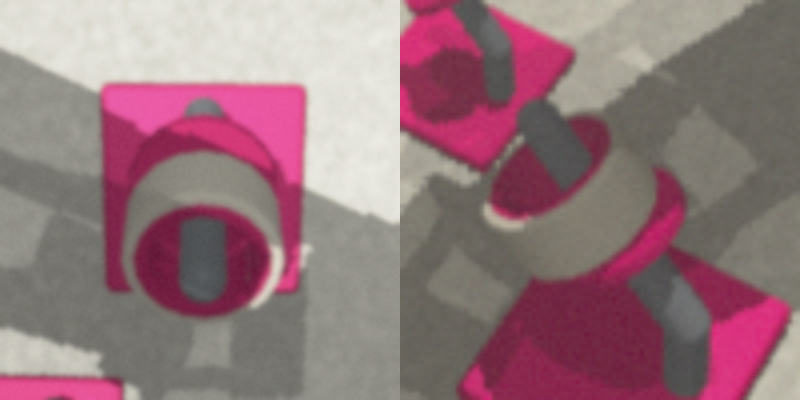

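The roll sits square on the disc around the peg, sagged sideways as expected, and the gripper is clear.

```bash
python3 -c "from cell import *;print(job_done())"
```

```text
the job is handed in; nothing more can be done
None
```

The pink-core roll is on the large pink stand's peg, flat against the disc, and the job is handed in at about 9.8 s. The tool can't tilt, so I turned the roll square to the peg by pressing its rim on the peg tip (about 6 N); I never touched the other rolls.

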